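# Close the adjustable wrench on the spindle nut and tighten it

### The arm

A 6-joint arm with a two-finger parallel gripper is mounted at the origin on the work surface. World frame = base frame: x ahead of the robot, y to its left, z up, the work surface at z = 0. Lengths are in m, angles in degrees, forces in N, time in s.
With the tool pointing down it reaches from about 0.35 to 0.8 m from the base axis. Payload 7.3 kg.
Tool frame: the origin (TCP) lies between the finger pads; the fingertips stand 14 mm ahead of it and the grasp point (between the pads) lies 5 mm behind it; z points along the fingers, y is the direction in which the jaws open and shut (so a half turn about z gives the same grasp; the last joint's range is limited). The gripper opens to 85 mm and grips with 20 to 120 N. Pads are 22 mm wide; open, the fingers measure 114 mm over their backs; the gripper's body (76 mm by 85 mm) begins 54 mm behind the grasp point. The pads swing forward as they close: fully open they stand 13 mm farther back than shut.
Start: joints at [56.379, 19.595, 87.324, -0, 73.075, -8.365], TCP at [0.224, 0.475, 0.245] pointing down, gripper open.
Joint ranges: [-145.02, 145.02], [-44.19, 115.74], [2.07, 154.8], [-57.11, 237.11], [16.16, 152.29], [-177.93, 177.93]. Speed limits (degrees/s): [147.25, 147.25, 180, 180, 180, 180].

### API

Orientations are given as [roll, pitch, yaw] about the fixed x, y, z axes, in that order (R = Rz(yaw) Ry(pitch) Rx(roll)).
In Python, from plant import arm gives the robot as it stands. Calls block until the motion is done:
- arm.move_to(position, orientation): joint-space move of the TCP to a pose.
- arm.movel(position, rotation=None, rate=0.15, until_force=None): straight line of the TCP; rotation=None keeps the orientation; rate is the mean speed in m/s. With until_force (N) it stops when the force on the tool has changed by that much, and returns True; else False.
- arm.move_joints(angles): joint-space move.
- arm.set_gripper(opening): finger opening in m; the grip force is fixed at half the most; returns when the fingers have stopped.
- arm.dwell(seconds).
- arm.solve_ik(position, orientation): joint angles nearest the present ones, or None.
- arm.sense(): the state.
- arm.grab_frame(name): name is "scene" or "top"; returns the picture (420x560x3 uint8, red, green, blue); there is no depth.
- arm.calibration(name): a dict with "fx", "fy", "cx", "cy" (pixels), "R" (3x3) and "t" (3): a world point X has camera coordinates R X + t. Camera axes: x right, y down, z forward; pixel columns grow to the right and rows downward; lengths in m; the calibration is good to about 2 mm. A picture is of the moment at which its call begins. calibration takes no time and is no camera call.
A pose or a line that the arm cannot do raises arm.IKError and nothing moves.
- arm.close_job(): hands the job in, once; it reports no verdict.
The state is a dict: "time": time; "qpos": joint angles; "qd": joint speeds; "tau": joint torques, N m; "tool_pos": TCP position; "tool_rot": TCP orientation; "ft_force": force on the tool from outside, world axes, zero at the start; "ft_torque": the same for the moment, N m; "finger_gap": finger opening in m.
Only numpy, scipy, OpenCV 4.12 (cv2) and the standard library are available. Lean on these libraries where they do the work, as an engineer would, in place of code of your own. Each camera call takes 0.05 s, during which the arm holds its last target.

### The job

The adjustable wrench lies slack around the big hex nut that holds the brake disc on its bench spindle. Roll the wrench's worm until the jaw is closed snugly on the flats of the nut, and only then swing the handle clockwise (seen from above) until the nut comes up against its stop. Turn the nut with the wrench only, leave the wrench sitting closed on the nut, and do not disturb the other things on the bench.

Things in the scene. Friction and masses are not known exactly. Their poses are not given: they have to be found in the camera images.
- nut_top (a point): Centre of the top face of a plain steel hex nut: 36 mm across flats, 41.6 across corners, 21 mm high, axis vertical, on a flat brake disc. A bare stud, 19 mm across, stands 15 mm above it. z is up.
- nut_corner (a point): One corner of the nut's top face, 20.8 mm from the nut's axis; it goes round with the nut.
- nut (a joint): Turn of the nut, rad, growing clockwise from above; 0 is tight at its hard stop. Starts between -0.91 and -0.69; needs about 0.35 N m to turn. With a slack jaw the wrench first swings without the nut, then catches its corners, which is not wanted.
- stand: Fixed bench spindle: plate 130 mm square, narrow grey post, and on it the flat steel brake disc, 250 mm across, its top face 85 mm above the bench. Origin: on the nut's axis at bench height.
- mouth (a point): Loose steel adjustable wrench, 290 mm long, 0.55 kg, flat on the disc around the nut. The point: middle of its mouth when closed to 36 mm, 8 mm above the disc. x runs from handle to open end of the mouth, y to the fixed jaw, z up. Head and jaws: 16 mm thick, x -66 to 20, y -42 to 35 mm; throat at x = -22. It starts square to the nut's flats within 8 degrees.
- jaw (a joint): Opening of the wrench's mouth, m. Starts at 0.039 to 0.042; 0.036 is snug on the flats. Closes 0.8 mm per radian of worm, so some 1.5 mm for a 20 mm rub; when snug, the worm stops and the finger skids. The worm holds against about 75 N. Rubbing to +x lets the wrench slide forward a few mm until its throat meets the nut.
- worm_top (a point): Crown of the wrench's knurled worm (adjusting roller), at wrench x -46, y -2 mm; wrench's axes. Radius 11, length 24 mm, axis along y; the crown stands 6.5 mm above the head and 22.5 mm above the disc. Rubbing the crown towards the mouth (+x) closes the jaw. About 6 N along x rolls it and the knurl grips well: press with 8 to 15 N, rub, lift, repeat.
- handle_mid (a point): Point on the middle line of the wrench's handle, 190 mm behind the mouth point (-x), 7 mm above its underside, 92 mm above the bench; wrench's axes. The handle is 26 mm wide, 14 mm thick, runs from 103 to 253 mm behind the mouth and is free underneath beyond the disc's rim (from 125 mm on).
- lug_nut: Bystander: small hex nut 21 mm across flats, 18 mm high, lying on the disc on the side away from the handle.
- socket: Bystander: steel socket, 30 mm across and 30 mm high, on the bench below the handle's sweep.
- bearing: Bystander: ball race 52 mm across, 14 mm high, on the bench to the left.
- screwdriver: Bystander: screwdriver lying on the bench to the right.
- hammer: Bystander: hammer lying on the bench to the right.
- spray_can: Bystander: plain can, 66 mm across, 190 mm high, on the bench to the left.
- tape_roll: Bystander: roll of tape, 100 mm across, 48 mm high, on the bench to the left.

How it is judged (in metres and radians):
On the way, in this order (a step that is already met when the one before it is completed fails the run):
1. the jaw is closed snugly on the nut (opening under 37.0 mm) before the nut is turned (its corner within 4 mm of where it was) (value of joint jaw below 0.037 m and distance of nut_corner from where it was at the start of the episode below 0.004 m and horizontal distance between mouth and nut_top below 0.006 m), for 0.2 s.
2. the nut is turned against its stop (within 0.06 rad) with the jaw still closed on it (under 37.5 mm) (value of joint nut above -0.06 rad and value of joint jaw below 0.0375 m and horizontal distance between mouth and nut_top below 0.006 m), for 0.2 s.
At the end, for the whole second after the job is handed in: The nut is within 0.06 rad of its stop; the wrench lies flat on the disc, at rest, its mouth within 6 mm of the nut's axis and closed on the nut (opening under 37.5 mm) (all of step 2 and z of mouth in the frame of nut_top between -0.018 and -0.008 m and angle between mouth's own z axis and vertical below 0.1 rad and linear speed of wrench below 0.02 m/s); the robot touches nothing.
It fails at once if the nut is turned (corner moved over 4 mm) while the jaw is slack (opening over 37.8 mm) and the nut is not yet at its stop (distance of nut_corner from where it was at the start of the episode above 0.004 m and value of joint nut below -0.06 rad and value of joint jaw above 0.0378 m).
It fails at once if the gripper pushes the nut itself (over 3 N) (contact force between the fingers and nut above 3 N).
It fails at once if one of the other things on the bench is moved by more than 25 mm (distance of any of lug_nut, socket, bearing, screwdriver, hammer, spray_can, tape_roll from where it was at the start of the episode above 0.025 m).
It also fails if it takes over 72 s, if anything falls off the work surface, if the arm or the gripper's body presses on something with over 40 N, if the wrist force passes 120 N, or if a joint passes its speed limit or range.

## Working session

There is one attempt and no reset: what is moved stays moved. The work goes in short steps, each a Python script; the robot and the scene stay as the last script left them, time stands still between calls to the robot, and variables do not carry over. Pictures are saved under pics/ and viewed, and the job is handed in when it is done.

```bash
ls; mkdir -p pics
python3 - <<'E'
from plant import arm
import cv2
for n in("scene","top"):
    f=arm.grab_frame(n); cv2.imwrite(f"pics/{n}0.png",f[:,:,::-1]); 
    c=arm.calibration(n); print(n,c)
print(arm.sense())
E
```

```text
pics
scene {'fx': 495.5295838884623, 'fy': 495.5295838884623, 'cx': 275.29373804924614, 'cy': 209.22291858066473, 'R': array([[-0.32103791,  0.94689481,  0.01802438],
       [ 0.74897629,  0.26549102, -0.6070824 ],
       [-0.57962848, -0.18139663, -0.79443444]]), 't': array([ 0.15097764, -0.37787058,  1.89445357])}
top {'fx': 397.22028710800316, 'fy': 397.22028710800316, 'cx': 285.4824663432782, 'cy': 210.52164614662436, 'R': array([[-0.02334876, -0.99969934, -0.00748747],
       [-0.99411886,  0.02400934, -0.10559948],
       [ 0.1057475 ,  0.00497782, -0.99438055]]), 't': array([0.03645974, 0.577125  , 0.98642803])}
{'time': 0.1, 'qpos': array([ 5.63797156e+01,  1.96326148e+01,  8.73724638e+01,  1.54927191e-03,
        7.30733559e+01, -8.36514431e+00]), 'qd': array([ 0.01799543, -0.04036368, -0.15123223, -0.04624666, -0.01159716,
       -0.07672931]), 'tau': array([ 1.51626729e-03, -4.34449160e+01, -2.46491218e+01, -3.24655639e-04,
        4.75921319e-03, -1.82703593e-05]), 'tool_pos': array([0.22377602, 0.47454966, 0.24468959]), 'tool_rot': array([-1.79922616e+02, -1.28765100e-02,  1.54744399e+02]), 'ft_force': array([-0.01392614, -0.94629804, -0.21509117]), 'ft_torque': array([ 0.01294772, -0.01545411,  0.03072902]), 'finger_gap': 0.08583018823250699}
```

View pics/scene0.png

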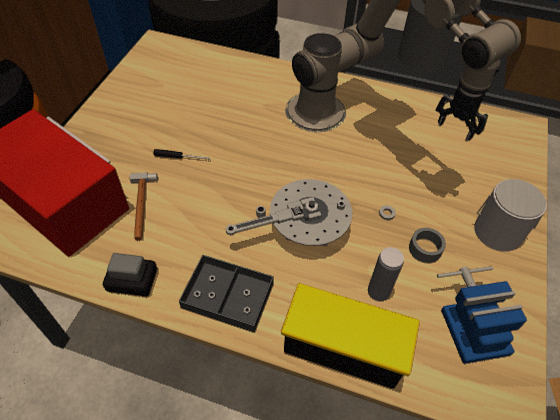

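View pics/top0.png

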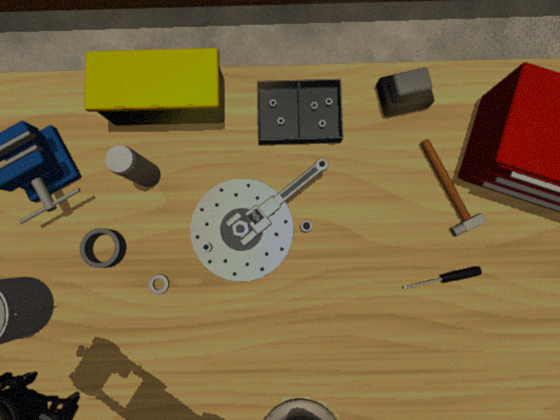

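The top view shows the disc around (241,229), with the wrench handle running up-right to (322,164). The lug nut is at (208,246) and the socket at (306,226). I'll zoom in next.

Run:
```python
import cv2
a=cv2.imread("pics/top0.png")[150:285,185:335]; cv2.imwrite("pics/topz.png",cv2.resize(a,None,fx=5,fy=5,interpolation=cv2.INTER_CUBIC)[:600])
a=cv2.imread("pics/scene0.png")[170:260,220:360]; cv2.imwrite("pics/scenez.png",cv2.resize(a,None,fx=5.5,fy=5.5,interpolation=cv2.INTER_CUBIC))
```

```text
(no output)
```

View pics/topz.png

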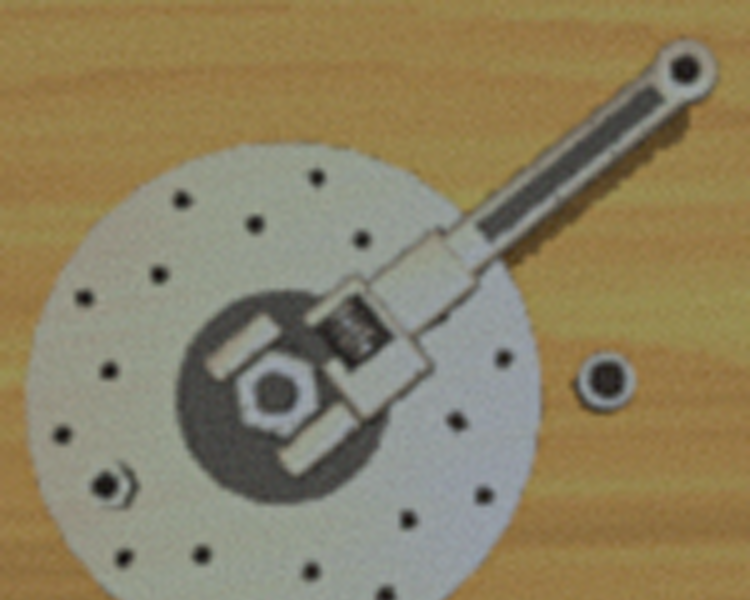

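View pics/scenez.png

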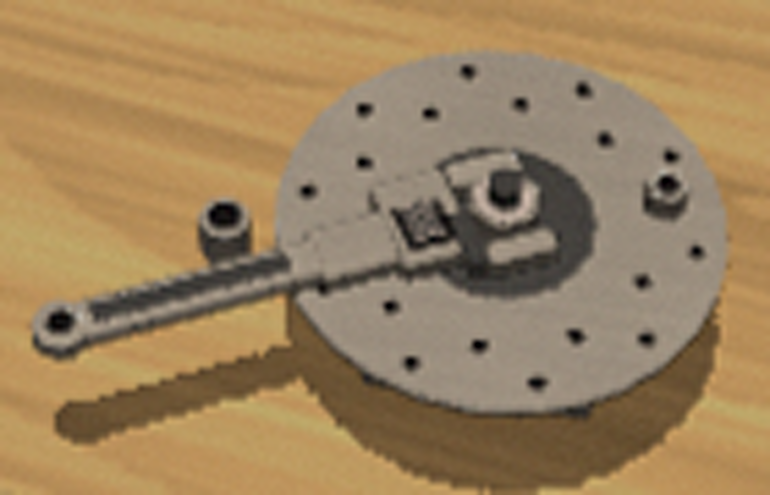

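The close-ups show the handle-end hole, the worm and the stud clearly in both views. I'll extract these as blobs and triangulate.

```bash
cat > h.py <<'E'
import numpy as np, cv2
from plant import arm
def P(n):
    c=arm.calibration(n); K=np.array([[c["fx"],0,c["cx"]],[0,c["fy"],c["cy"]],[0,0,1]])
    return K@np.c_[c["R"],c["t"]]
def tri(uvt,uvs):
    X=cv2.triangulatePoints(P("top"),P("scene"),np.array(uvt,float).reshape(2,1),np.array(uvs,float).reshape(2,1))[:,0]
    return X[:3]/X[3]
def proj(n,X):
    x=P(n)@np.r_[X,1]; return x[:2]/x[2]
def ray(n,uv,z):
    c=arm.calibration(n); R=np.array(c["R"]); t=np.array(c["t"])
    d=R.T@np.array([(uv[0]-c["cx"])/c["fx"],(uv[1]-c["cy"])/c["fy"],1]); o=-R.T@t
    return o+d*(z-o[2])/d[2]
def blobs(img,x0,y0,x1,y1,thr,amin=4):
    g=img[y0:y1,x0:x1].max(2)
    m=(g<thr).astype(np.uint8)
    n,l,s,c=cv2.connectedComponentsWithStats(m)
    out=[]
    for i in range(1,n):
        if s[i,4]>=amin:
            w=np.where(l==i,thr-g.astype(float),0);yy,xx=np.mgrid[y0:y1,x0:x1]
            out.append((round((w*xx).sum()/w.sum(),2),round((w*yy).sum()/w.sum(),2),int(s[i,4]),s[i,:4].tolist()))
    return out
E
python3 - <<'E'
from h import *
t=cv2.imread("pics/top0.png"); s=cv2.imread("pics/scene0.png")
for thr in (60,90,120):
  print(thr)
  print("hole",blobs(t,314,156,330,172,thr),blobs(s,222,222,236,238,thr))
  print("worm",blobs(t,248,206,264,226,thr),blobs(s,288,202,306,218,thr))
  print("stud",blobs(t,232,221,248,237,thr),blobs(s,304,196,320,212,thr))
E
```

```text
60
hole [(np.float64(321.52), np.float64(163.59), 16, [6, 6, 4, 4])] [(np.float64(230.35), np.float64(227.98), 12, [7, 5, 4, 3])]
worm [(np.float64(258.66), np.float64(213.97), 21, [8, 3, 7, 11]), (np.float64(251.74), np.float64(218.62), 27, [0, 8, 9, 10])] [(np.float64(297.65), np.float64(211.39), 27, [3, 5, 12, 8])]
stud [] [(np.float64(310.82), np.float64(205.5), 17, [5, 6, 5, 6]), (np.float64(306.9), np.float64(210.45), 5, [1, 13, 4, 3])]
90
hole [(np.float64(321.59), np.float64(163.49), 26, [5, 5, 6, 6]), (np.float64(314.73), np.float64(169.32), 10, [0, 12, 3, 4])] [(np.float64(230.41), np.float64(227.97), 15, [6, 4, 6, 4]), (np.float64(230.47), np.float64(232.85), 14, [4, 9, 10, 4])]
worm [(np.float64(254.26), np.float64(217.03), 124, [0, 3, 16, 17])] [(np.float64(299.84), np.float64(211.19), 90, [3, 2, 15, 14])]
stud [(np.float64(233.92), np.float64(222.56), 7, [0, 0, 5, 4]), (np.float64(246.39), np.float64(221.12), 4, [13, 0, 3, 2]), (np.float64(239.98), np.float64(228.31), 46, [4, 4, 8, 7]), (np.float64(233.69), np.float64(235.06), 15, [0, 10, 8, 6]), (np.float64(245.94), np
[... 395 characters left out ...]
 [6, 11, 8, 5])] [(np.float64(230.41), np.float64(228.06), 22, [6, 4, 6, 5]), (np.float64(230.59), np.float64(232.86), 21, [4, 9, 10, 4])]
worm [(np.float64(254.34), np.float64(216.93), 175, [0, 0, 16, 20]), (np.float64(248.29), np.float64(209.4), 4, [0, 3, 2, 2])] [(np.float64(299.72), np.float64(210.85), 133, [3, 0, 15, 16])]
stud [(np.float64(233.88), np.float64(230.93), 39, [0, 0, 9, 16]), (np.float64(245.94), np.float64(221.43), 9, [11, 0, 5, 4]), (np.float64(239.77), np.float64(228.32), 65, [4, 3, 9, 9]), (np.float64(245.54), np.float64(234.3), 12, [11, 11, 5, 5])] [(np.float64(306.57), np.float64(197.33), 11, [0, 1, 8, 2]), (np.float64(312.6), np.float64(205.16), 128, [0, 1, 16, 15])]
```

Run:
```python
from h import *
np.set_printoptions(precision=4,suppress=True)
T=lambda u,v:(u/5+185-.4,v/5+150-.4); S=lambda u,v:(u/5.5+220-.41,v/5.5+170-.41)
hole=tri((321.56,163.5),(230.40,228.0)); print("hole",hole, ray("top",(321.56,163.5),.099),ray("scene",(230.4,228),.099))
w=tri(T(355,331),S(425,221)); print("worm",w, ray("top",T(355,331),.103))
st=tri((239.9,228.3),S(507,178)); print("stud",st, ray("top",(239.9,228.3),.121),ray("scene",S(507,178),.121))
for nm,n,img,r in(("disc","top","pics/top0.png",None),("disc","scene","pics/scene0.png",None)):
    i=cv2.imread(img); h=cv2.cvtColor(i,cv2.COLOR_BGR2HSV)
    m=((h[...,1]<70)&(h[...,2]>110)).astype(np.uint8)
    x0,y0,x1,y1=(180,170,300,290) if n=="top" else (265,175,360,255)
    mm=np.zeros_like(m);mm[y0:y1,x0:x1]=m[y0:y1,x0:x1]
    mm=cv2.morphologyEx(mm,cv2.MORPH_OPEN,np.ones((3,3)))
    c=max(cv2.findContours(mm,cv2.RETR_EXTERNAL,cv2.CHAIN_APPROX_NONE)[0],key=cv2.contourArea)[:,0]
    pts=np.array([ray(n,p,.085)[:2] for p in c])
    # robust circle
    q=pts
    for _ in range(5):
        A=np.c_[2*q,np.ones(len(q))];s=np.linalg.lstsq(A,(q**2).sum(1),rcond=None)[0]
        rr=np.sqrt(s[2]+s[0]**2+s[1]**2); d=np.abs(np.hypot(*(pts-s[:2]).T)-rr); q=pts[d<max(.003,np.median(d))]
    print(n,s[:2],rr,len(q),len(pts))
# nut top corners in top view
```

```text
hole [ 0.6823 -0.0671  0.1007] [ 0.6827 -0.0674  0.099 ] [ 0.6812 -0.0675  0.099 ]
worm [0.5586 0.0947 0.1055] [0.5592 0.0936 0.103 ]
stud [0.5287 0.1305 0.1223] [0.5293 0.1291 0.121 ] [0.5273 0.1312 0.121 ]
top [0.5301 0.1301] 0.12339750583756373 296 297
scene [0.5308 0.1317] 0.12188642501059066 202 372
```

The measurements agree with each other:

| Quantity | Value |
|---|---|
| Nut axis | about (0.529, 0.130) |
| Worm crown | about (0.559, 0.094) |
| Wrench x-axis heading | about 128° |

Triangulated heights are stud 0.122, worm 0.1055 and handle 0.1007, which match the text. Next I'll close the fingers, go above the worm and feel for its crown.

```bash
cat >> h.py <<'E'
np.set_printoptions(precision=4,suppress=True)
NUT=np.array([.5290,.1303]); WORM=np.array([.5590,.0942]); PHI=128.0
ex=np.array([np.cos(np.radians(PHI)),np.sin(np.radians(PHI))]); ey=np.array([-ex[1],ex[0]])
def st(tag=""):
    s=arm.sense(); f=s["ft_force"]; print(tag,"t%.2f"%s["time"],s["tool_pos"],"fx %.1f fy %.1f fz %.1f"%(f[:2]@ex,f[:2]@ey,f[2])); return s
E
python3 - <<'E'
from h import *
arm.set_gripper(0.0)
p=WORM-ex*.009
arm.move_to([*p,.20],[180,0,PHI]); st("above")
arm.movel([*p,.132],rate=.15); arm.dwell(.2); st("near")
r=arm.movel([*p,.112],rate=.02,until_force=8); print(r); st("c"); arm.dwell(.15); st("c2")
for n in("top","scene"): cv2.imwrite(f"pics/{n}1.png",arm.grab_frame(n)[:,:,::-1])
E
python3 - <<'E'
import cv2
a=cv2.imread("pics/scene1.png")[130:260,220:380]; cv2.imwrite("pics/scene1z.png",cv2.resize(a,None,fx=4.6,fy=4.6,interpolation=cv2.INTER_CUBIC))
E
```

```text
above t2.74 [0.5643 0.0881 0.2001] fx -0.4 fy -0.2 fz -0.3
near t3.54 [0.5652 0.0872 0.1332] fx -0.6 fy 0.2 fz -0.9
True
c t4.17 [0.5646 0.087  0.1211] fx 1.0 fy 1.1 fz 6.2
c2 t4.33 [0.5646 0.087  0.1212] fx 1.2 fy 1.4 fz 7.0
```

View pics/scene1z.png

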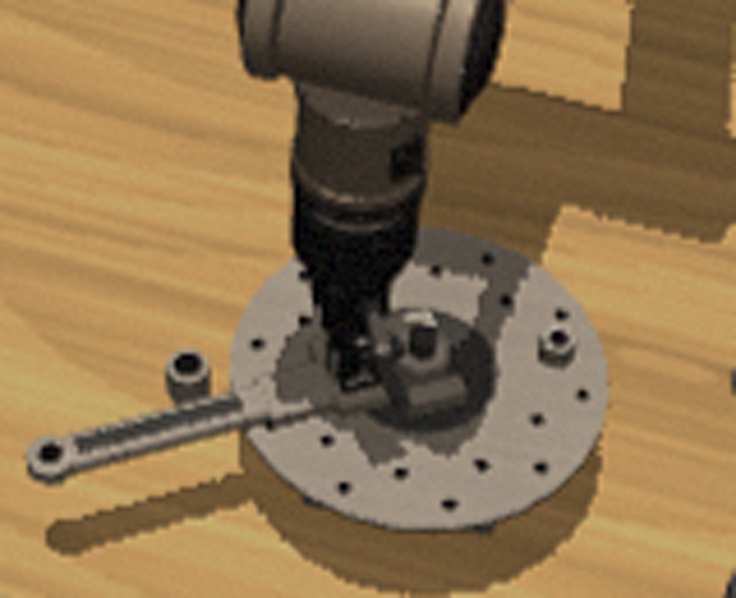

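The fingertips sit on the crown between the head cheeks. Contact came at TCP z = 0.1212, where I expected 0.1215. First rub, in small pieces with force readings.

Run:
```python
from h import *
p0=WORM-ex*.009; z=.1203
for i in range(1,5):
    arm.movel([*(p0+ex*.004*i),z],rate=.03); s=st(i)
    fz=s["ft_force"][2]
    z-= np.clip((11-fz)*.0001,-.0006,.0006)
```

```text
1 t4.70 [0.5632 0.0892 0.1214] fx -2.8 fy 3.7 fz 7.6
2 t4.98 [0.5609 0.092  0.1214] fx -3.9 fy 3.4 fz 9.3
3 t5.27 [0.5585 0.0951 0.1213] fx -5.3 fy 3.6 fz 9.7
4 t5.55 [0.5562 0.0982 0.1213] fx -5.3 fy 4.1 fz 10.4
```

The crown rolls at about 5 N. I'll repeat with lift, return, press and rub, and watch the drag for the snug point.

```bash
cat >> h.py <<'E'
def stroke(back=.009,n=5,step=.004,z0=.1203,dy=0.,press=11):
    p0=WORM-ex*back+ey*dy
    s=arm.sense()["tool_pos"]
    arm.movel([s[0],s[1],.130],rate=.15)
    arm.movel([*p0,.130],rate=.2)
    arm.movel([*p0,.123],rate=.1)
    r=arm.movel([*p0,.114],rate=.03,until_force=8); st("contact %s"%r)
    z=z0; out=[]
    for i in range(1,n+1):
        arm.movel([*(p0+ex*step*i),z],rate=.04); s=st(i)
        z-=np.clip((press-s["ft_force"][2])*.0001,-.0006,.0006)
    return
E
python3 - <<'E'
from h import *
stroke(); stroke()
s=arm.sense()["tool_pos"]; arm.movel([s[0],s[1],.14],rate=.15)
p=WORM-ex*.05
arm.movel([*(WORM-ey*.11-ex*.02),.18],rate=.3); st()
for n in("top","scene"): cv2.imwrite(f"pics/{n}2.png",arm.grab_frame(n)[:,:,::-1])
a=cv2.imread("pics/top2.png")[150:285,185:335]; cv2.imwrite("pics/top2z.png",cv2.resize(a,None,fx=5,fy=5,interpolation=cv2.INTER_CUBIC)[:600])
a=cv2.imread("pics/scene2.png")[170:260,220:360]; cv2.imwrite("pics/scene2z.png",cv2.resize(a,None,fx=5.5,fy=5.5,interpolation=cv2.INTER_CUBIC))
E
```

```text
contact True t6.53 [0.5646 0.0873 0.1212] fx 0.5 fy 1.1 fz 5.9
1 t6.78 [0.563  0.0899 0.1214] fx -2.7 fy 0.3 fz 6.4
2 t7.03 [0.561  0.0926 0.1213] fx -4.2 fy 1.4 fz 8.9
3 t7.28 [0.5587 0.0956 0.1213] fx -4.2 fy 2.8 fz 8.9
4 t7.53 [0.5563 0.0987 0.1213] fx -4.7 fy 3.5 fz 10.5
5 t7.78 [0.5537 0.1021 0.121 ] fx -4.2 fy 2.8 fz 9.4
contact True t8.74 [0.5644 0.0874 0.1212] fx 1.8 fy 0.9 fz 6.2
1 t8.99 [0.5631 0.0899 0.1214] fx -2.2 fy 1.1 fz 5.3
2 t9.24 [0.561  0.0926 0.1214] fx -4.3 fy 2.4 fz 8.3
3 t9.49 [0.5587 0.0956 0.1213] fx -5.1 fy 2.5 fz 9.6
4 t9.74 [0.5563 0.0987 0.1213] fx -3.8 fy 3.2 fz 9.7
5 t9.99 [0.5538 0.102  0.121 ] fx -4.5 fy 2.2 fz 9.2
 t10.83 [0.6572 0.1464 0.178 ] fx -0.2 fy 0.5 fz 1.0
```

View pics/top2z.png

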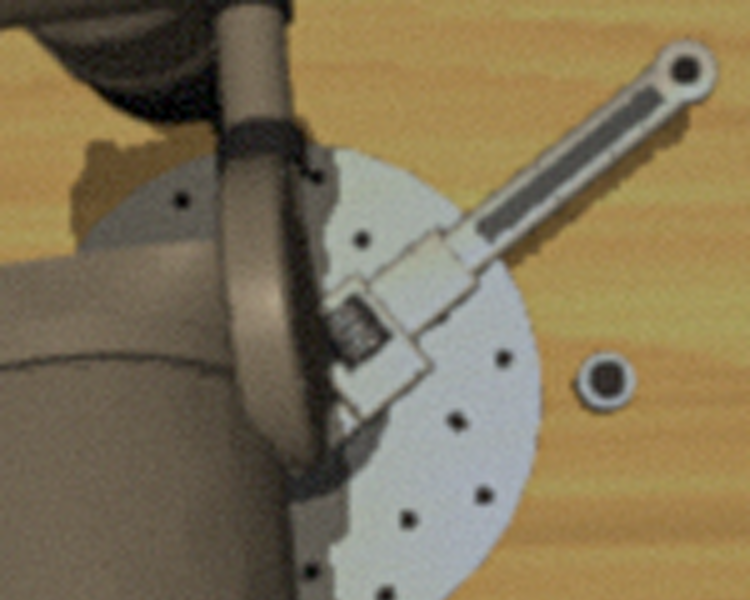

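View pics/scene2z.png

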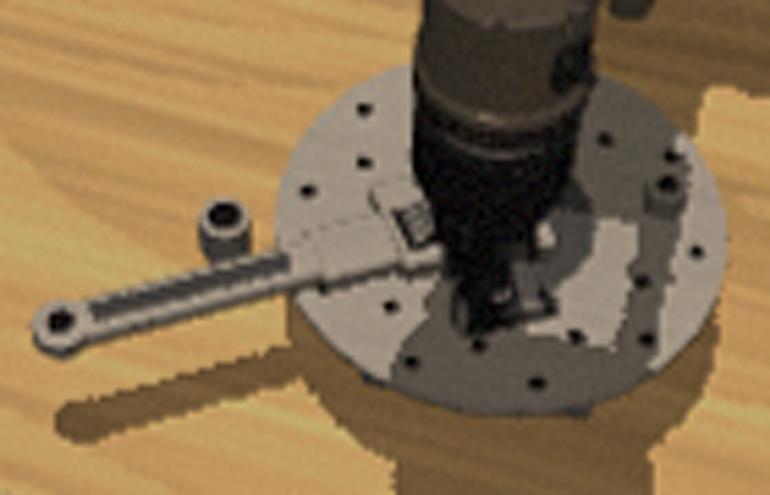

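The arm blocks the head in both views, but the hole at (685,68) hasn't moved, so the wrench hasn't shifted. I'll do two more strokes and then retreat towards the robot for a clear look.

Run:
```python
from h import *
p0=WORM-ex*.009
arm.movel([*p0,.14],rate=.3)
stroke(z0=.1198,press=13); stroke(z0=.1198,press=13)
s=arm.sense()["tool_pos"]; arm.movel([s[0],s[1],.15],rate=.2)
arm.movel([.42,-.05,.22],rate=.3); st()
for n in("top","scene"): cv2.imwrite(f"pics/{n}3.png",arm.grab_frame(n)[:,:,::-1])
a=cv2.imread("pics/top3.png")[150:285,185:335]; cv2.imwrite("pics/top3z.png",cv2.resize(a,None,fx=5,fy=5,interpolation=cv2.INTER_CUBIC)[:600])
a=cv2.imread("pics/scene3.png")[170:260,220:360]; cv2.imwrite("pics/scene3z.png",cv2.resize(a,None,fx=5.5,fy=5.5,interpolation=cv2.INTER_CUBIC))
```

```text
contact True t12.45 [0.565  0.087  0.1211] fx -0.1 fy 0.8 fz 6.5
1 t12.70 [0.5635 0.0892 0.1213] fx -3.7 fy 2.5 fz 7.9
2 t12.95 [0.5614 0.092  0.1213] fx -5.1 fy 2.3 fz 10.1
3 t13.20 [0.5592 0.0952 0.1213] fx -5.2 fy 3.6 fz 11.7
4 t13.45 [0.557  0.0984 0.1213] fx -5.5 fy 2.5 fz 11.1
5 t13.70 [0.5546 0.1016 0.1212] fx -4.7 fy 3.4 fz 11.6
contact True t14.68 [0.5647 0.0873 0.1211] fx -0.9 fy 1.8 fz 6.7
1 t14.93 [0.5633 0.0892 0.1213] fx -4.3 fy 2.5 fz 7.3
2 t15.18 [0.5613 0.0919 0.1213] fx -6.3 fy 4.2 fz 10.9
3 t15.43 [0.5592 0.0948 0.1213] fx -7.6 fy 3.5 fz 11.6
4 t15.68 [0.5572 0.098  0.1213] fx -8.2 fy 4.4 fz 11.7
5 t15.93 [0.5551 0.1012 0.1212] fx -9.8 fy 2.2 fz 10.2
 t17.10 [ 0.4202 -0.0495  0.2194] fx 0.7 fy 0.1 fz 1.0
```

View pics/top3z.png

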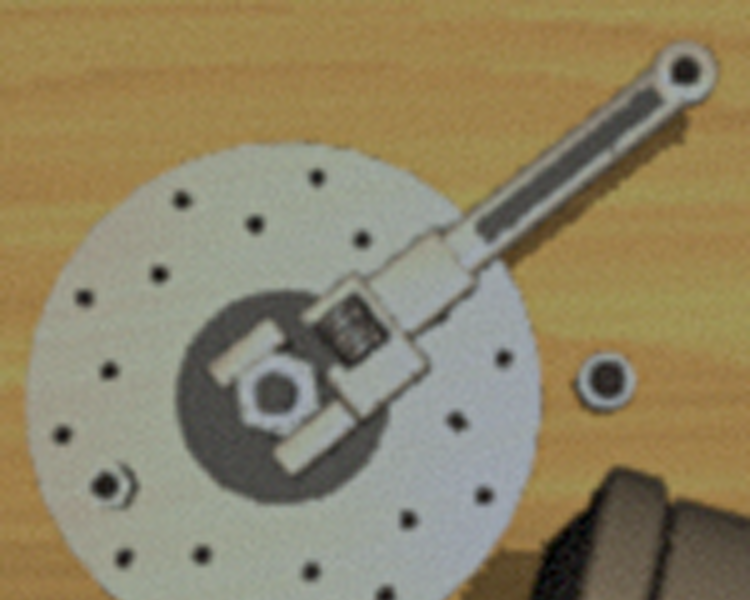

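View pics/scene3z.png

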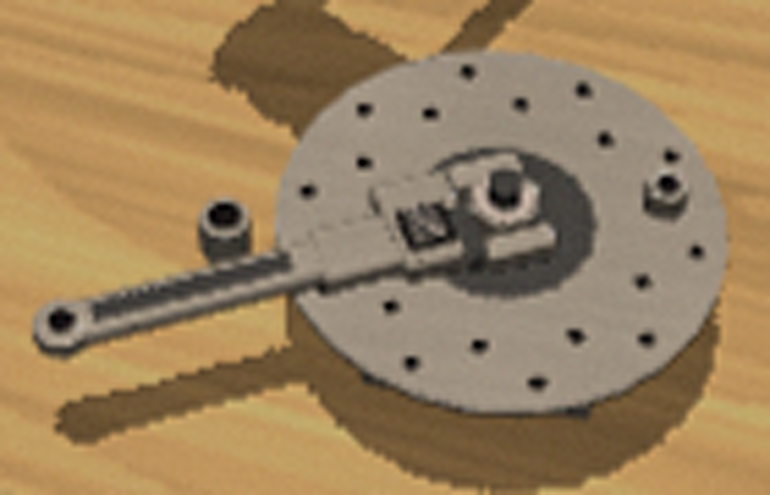

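The moving jaw at (248,352) has come in to the nut and the wrench shifted about 1 mm forward. Drag climbed from 5 to 10 N, so it is near snug. I'll keep rubbing with about 13 N until it clearly skids.

Run:
```python
from h import *
p0=WORM-ex*.009
arm.movel([*p0,.14],rate=.3)
stroke(z0=.1194,press=14); stroke(z0=.1194,press=14)
s=arm.sense()["tool_pos"]; arm.movel([s[0],s[1],.15],rate=.2)
arm.movel([.42,-.05,.22],rate=.3); st()
for n in("top","scene"): cv2.imwrite(f"pics/{n}4.png",arm.grab_frame(n)[:,:,::-1])
a=cv2.imread("pics/top4.png")[190:250,215:285]; cv2.imwrite("pics/top4z.png",cv2.resize(a,None,fx=9,fy=9,interpolation=cv2.INTER_CUBIC)[:600])
a=cv2.imread("pics/scene4.png")[190:230,280:335]; cv2.imwrite("pics/scene4z.png",cv2.resize(a,None,fx=12,fy=12,interpolation=cv2.INTER_CUBIC))
```

```text
contact True t19.04 [0.5653 0.0867 0.1209] fx -1.5 fy 1.4 fz 4.9
1 t19.29 [0.5643 0.0883 0.1212] fx -7.8 fy 3.6 fz 7.7
2 t19.54 [0.5623 0.0911 0.1213] fx -9.5 fy 5.1 fz 11.5
3 t19.79 [0.5605 0.0944 0.1213] fx -9.3 fy 3.2 fz 10.6
4 t20.04 [0.5585 0.0972 0.1213] fx -11.7 fy 3.9 fz 13.1
5 t20.29 [0.5562 0.1008 0.1212] fx -9.3 fy 2.8 fz 13.1
contact True t21.27 [0.565  0.0868 0.121 ] fx -2.2 fy 2.1 fz 5.4
1 t21.52 [0.564  0.0887 0.1213] fx -6.5 fy 2.9 fz 8.8
2 t21.77 [0.5623 0.0914 0.1213] fx -9.2 fy 2.1 fz 10.6
3 t22.02 [0.5604 0.0947 0.1213] fx -8.7 fy 2.1 fz 11.0
4 t22.27 [0.5583 0.098  0.1213] fx -9.3 fy 1.8 fz 12.8
5 t22.52 [0.5562 0.1011 0.1212] fx -9.5 fy 1.8 fz 12.3
 t23.69 [ 0.4202 -0.0495  0.2194] fx 0.1 fy -0.5 fz 0.4
```

View pics/top4z.png

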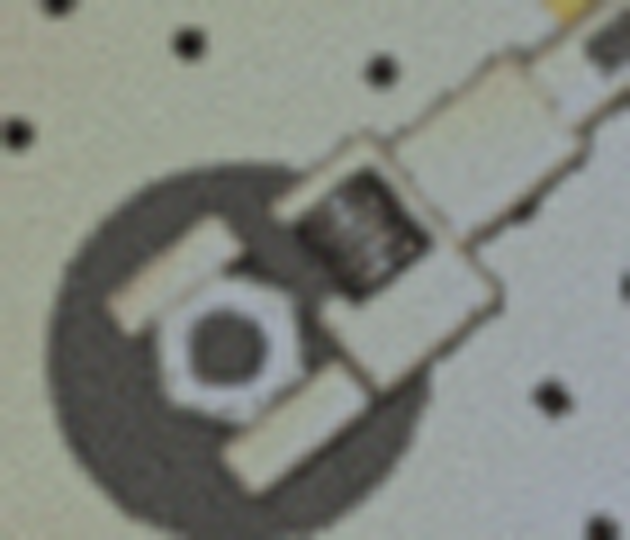

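View pics/scene4z.png

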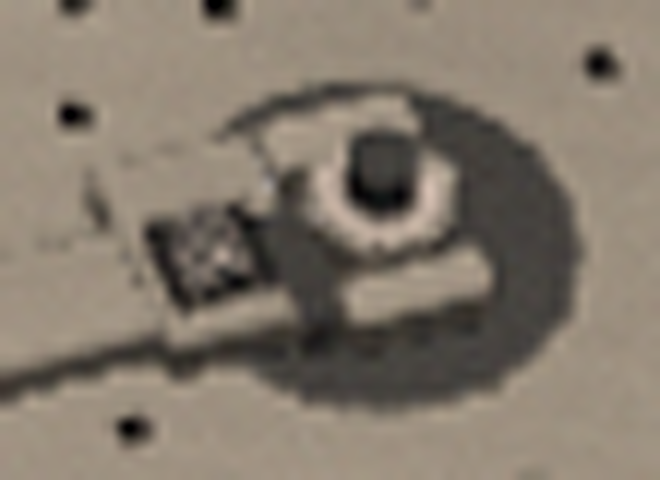

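Drag has levelled off at about 9.5 N over two full strokes, which looks like skidding on a snug jaw. As a check, I'll measure the jaw faces' positions before and after in the top view.

Run:
```python
from h import *
from scipy.ndimage import map_coordinates
# profile across wrench y at z=.101, averaged over jaw length near tips; corner of nut excluded
for k in (0,3,4):
    g=cv2.imread(f"pics/top{k}.png").astype(float).mean(2)
    t=tri
    for a in (PHI-1,PHI,PHI+1,PHI+2,):
        e=np.array([np.cos(np.radians(a)),np.sin(np.radians(a))]);f=np.array([-e[1],e[0]])
        ys=np.arange(-.046,.046,.0005); acc=[]
        for x in np.arange(-.012,.018,.001):
            uv=[proj("top",[*(NUT+e*x+f*y),.101]) for y in ys]
            acc.append(map_coordinates(g,[[q[1] for q in uv],[q[0] for q in uv]],order=1))
        pr=np.mean(acc,0); d=np.gradient(pr)
        # outer edges strongest rise near -y side and fall near +y side
        i=np.argmax(np.where(ys<-.02,d,0)); j=np.argmin(np.where(ys>.02,d,0))
        print(k,a,"outer moving jaw y %.1f (%.1f) fixed %.1f (%.1f) width %.1f"%(ys[i]*1e3,d[i],ys[j]*1e3,d[j],(ys[j]-ys[i])*1e3))
h=[blobs(cv2.imread(f"pics/top{k}.png"),314,156,330,172,90)[0] for k in(0,2,3,4)]
print([(float(a[0]),float(a[1])) for a in h])
```

```text
Traceback (most recent call last):
  File "h.py", line 10, in proj
    x=P(n)@np.r_[X,1]; return x[:2]/x[2]
      ~^^^
  File "h.py", line 4, in P
    c=arm.calibration(n); K=np.array([[c["fx"],0,c["cx"]],[0,c["fy"],c["cy"]],[0,0,1]])
ValueError: time passes only in moves, steps and waits
```

Run:
```python
from h import *
from scipy.ndimage import map_coordinates
M=P("top")
for k in (0,3,4):
    g=cv2.imread(f"pics/top{k}.png").astype(float).mean(2)
    best=None
    for a in np.arange(PHI-3,PHI+3.1,.5):
        e=np.array([np.cos(np.radians(a)),np.sin(np.radians(a))]);f=np.array([-e[1],e[0]])
        ys=np.arange(-.046,.046,.0005); acc=[]
        for x in np.arange(-.010,.017,.001):
            q=M@np.c_[NUT+e*x+f*ys[:,None],np.full(len(ys),.101),np.ones(len(ys))].T; q=q[:2]/q[2]
            acc.append(map_coordinates(g,[q[1],q[0]],order=1))
        d=np.gradient(np.mean(acc,0))
        i=np.argmax(np.where(ys<-.02,d,0)); j=np.argmin(np.where(ys>.02,d,0))
        if best is None or d[i]-d[j]>best[0]: best=(d[i]-d[j],a,ys[i]*1e3,ys[j]*1e3)
    print(k,"edge %.1f ang %.1f outer moving %.1f fixed %.1f width %.1f"%(*best,best[3]-best[2]))
h=[blobs(cv2.imread(f"pics/top{k}.png"),314,156,330,172,90)[0] for k in(0,2,3,4)]
print([(float(a[0]),float(a[1])) for a in h])
```

```text
0 edge 18.2 ang 127.5 outer moving -36.0 fixed 34.5 width 70.5
3 edge 20.3 ang 126.5 outer moving -33.0 fixed 33.0 width 66.0
4 edge 19.6 ang 128.0 outer moving -32.5 fixed 33.0 width 65.5
[(321.59, 163.49), (321.63, 163.56), (321.62, 163.83), (321.41, 163.58)]
```

The outer jaw width fell from 70.5 to 65.5 mm and then stayed put (66.0 to 65.5), which agrees with the skidding. I'll do one insurance stroke, then take the closed fingers to the counter-clockwise side of the handle.

```bash
cat >> h.py <<'E'
def hp(th,r,off):
    # th: handle bearing from nut (deg, world); off: offset to ccw side
    a=np.radians(th); return NUT+r*np.array([np.cos(a),np.sin(a)])+off*np.array([-np.sin(a),np.cos(a)])
def stt(th,tag=""):
    a=np.radians(th); s=arm.sense(); f=s["ft_force"][:2]
    ft=f@np.array([-np.sin(a),np.cos(a)]); fr=f@np.array([np.cos(a),np.sin(a)])
    print(tag,"t%.2f th %.1f"%(s["time"],th),s["tool_pos"],"ft(ccw) %.1f fr %.1f fz %.1f"%(ft,fr,s["ft_force"][2])); return ft,s
E
python3 - <<'E'
from h import *
p0=WORM-ex*.009
arm.movel([*p0,.14],rate=.3)
stroke(z0=.1192,press=14)
s=arm.sense()["tool_pos"]; arm.movel([s[0],s[1],.16],rate=.2)
th=-52
arm.movel([*hp(th,.18,.045),.16],rate=.3)
arm.movel([*hp(th,.18,.045),.095],rate=.2); arm.dwell(.2); stt(th,"down")
r=arm.movel([*hp(th,.18,.012),.095],rate=.02,until_force=2.0); print(r); stt(th,"touch")
for n in("top","scene"): cv2.imwrite(f"pics/{n}5.png",arm.grab_frame(n)[:,:,::-1])
a=cv2.imread("pics/top5.png")[110:285,185:385]; cv2.imwrite("pics/top5z.png",cv2.resize(a,None,fx=3,fy=3))
a=cv2.imread("pics/scene5.png")[150:260,210:360]; cv2.imwrite("pics/scene5z.png",cv2.resize(a,None,fx=5,fy=5,interpolation=cv2.INTER_CUBIC))
E
```

```text
contact True t25.63 [0.5654 0.0865 0.1209] fx -2.0 fy 1.3 fz 4.7
1 t25.88 [0.5645 0.088  0.1211] fx -9.3 fy 4.2 fz 8.5
2 t26.13 [0.5626 0.0911 0.1213] fx -8.9 fy 4.7 fz 13.0
3 t26.38 [0.5604 0.0947 0.1213] fx -7.5 fy 2.6 fz 12.1
4 t26.63 [0.5585 0.0978 0.1213] fx -8.9 fy 1.3 fz 11.6
5 t26.88 [0.5563 0.101  0.1212] fx -9.0 fy 1.4 fz 12.1
down t28.55 th -52.0 [0.6762 0.0163 0.0971] ft(ccw) -0.7 fr -0.6 fz -0.4
True
touch t29.57 th -52.0 [0.6593 0.0037 0.0947] ft(ccw) 1.1 fr 0.6 fz -0.2
```

View pics/scene5z.png

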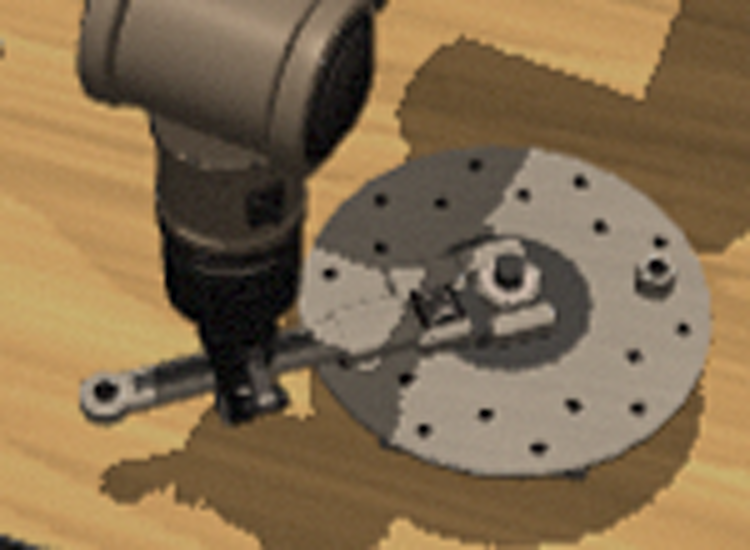

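View pics/top5z.png

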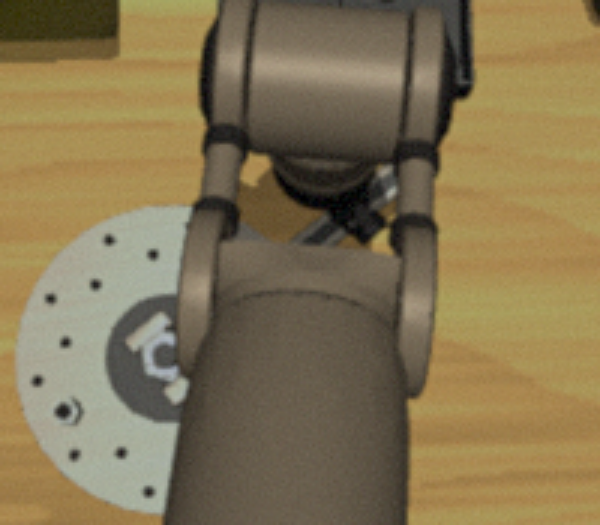

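The finger is on the handle's far side and touches at an offset of 24.7 mm. Now I'll swing clockwise in small arc steps, limiting the push.

```bash
cat > sweep.py <<'E'
from h import *
import sys
th0,th1,step,lim=map(float,sys.argv[1:5])
th=th0
while th>th1:
    th-=step
    r=arm.movel([*hp(th,.18,.0247),.095],[180,0,PHI+th+52],rate=.05,until_force=4.5)
    ft,s=stt(th,"STOP" if r else "")
    d=s["tool_pos"][:2]-NUT; act=np.degrees(np.arctan2(d[1],d[0])-np.arctan2(.0247,.18)); print("   actual %.1f r %.3f"%(act,np.hypot(*d)))
    if r or ft>lim: break
E
python3 sweep.py -52 -70 2 6
```

```text
t29.95 th -54.0 [ 0.6545 -0.0008  0.0947] ft(ccw) 1.2 fr 0.3 fz -0.7
   actual -54.0 r 0.181
 t30.23 th -56.0 [ 0.6499 -0.0052  0.0949] ft(ccw) 0.4 fr -0.4 fz -0.6
   actual -56.1 r 0.182
 t30.50 th -58.0 [ 0.6451 -0.0094  0.095 ] ft(ccw) 1.6 fr -0.8 fz 0.1
   actual -58.1 r 0.182
 t30.77 th -60.0 [ 0.6402 -0.0133  0.095 ] ft(ccw) 0.9 fr -0.6 fz 0.4
   actual -60.1 r 0.182
 t31.05 th -62.0 [ 0.6352 -0.0171  0.0951] ft(ccw) 1.7 fr -0.9 fz -0.8
   actual -62.1 r 0.182
 t31.32 th -64.0 [ 0.63   -0.0207  0.0951] ft(ccw) 1.9 fr -0.8 fz -0.3
   actual -64.0 r 0.182
 t31.60 th -66.0 [ 0.6246 -0.0241  0.095 ] ft(ccw) 2.4 fr -1.0 fz 0.5
   actual -66.0 r 0.182
 t31.88 th -68.0 [ 0.6192 -0.0274  0.0951] ft(ccw) 1.5 fr -0.8 fz 0.3
   actual -68.0 r 0.182
 t32.15 th -70.0 [ 0.6137 -0.0305  0.095 ] ft(ccw) 1.4 fr -1.3 fz 0.0
   actual -70.0 r 0.182
```

Run:
```python
from h import *
for n in("top","scene"): cv2.imwrite(f"pics/{n}6.png",arm.grab_frame(n)[:,:,::-1])
a=cv2.imread("pics/scene6.png")[180:235,260:345]; cv2.imwrite("pics/scene6z.png",cv2.resize(a,None,fx=9,fy=9,interpolation=cv2.INTER_CUBIC))
```

```text
(no output)
```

View pics/scene6z.png

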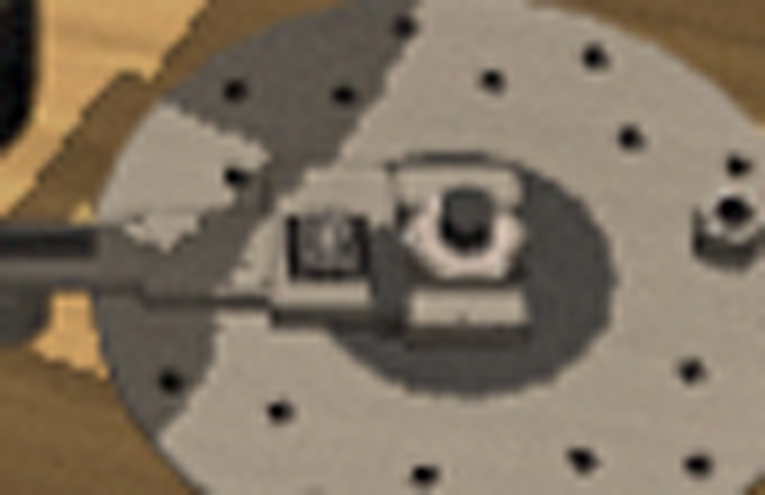

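The nut, stud at (465,215), has turned with the wrench: its flats are parallel to the jaws and they are closed on it. I'll carry on, with finer steps near the stop.

```bash
python3 sweep.py -70 -88 2 5 && python3 sweep.py -88 -110 1 4.5
```

```text
t32.52 th -72.0 [ 0.608  -0.0333  0.095 ] ft(ccw) 2.1 fr -1.2 fz -0.2
   actual -72.0 r 0.182
 t32.80 th -74.0 [ 0.6022 -0.036   0.095 ] ft(ccw) 2.2 fr -1.7 fz 0.2
   actual -74.1 r 0.182
 t33.08 th -76.0 [ 0.5964 -0.0384  0.095 ] ft(ccw) 2.1 fr -0.6 fz -0.3
   actual -76.0 r 0.182
 t33.35 th -78.0 [ 0.5905 -0.0407  0.095 ] ft(ccw) 1.4 fr -1.0 fz -0.3
   actual -78.0 r 0.182
 t33.62 th -80.0 [ 0.5845 -0.0427  0.095 ] ft(ccw) 2.7 fr -0.9 fz 0.6
   actual -80.0 r 0.182
 t33.90 th -82.0 [ 0.5785 -0.0445  0.095 ] ft(ccw) 2.7 fr -1.1 fz 0.8
   actual -82.0 r 0.182
 t34.17 th -84.0 [ 0.5723 -0.0462  0.095 ] ft(ccw) 1.1 fr -1.1 fz 0.0
   actual -84.0 r 0.182
 t34.45 th -86.0 [ 0.5662 -0.0476  0.095 ] ft(ccw) 3.2 fr -0.3 fz 0.5
   actual -86.0 r 0.182
 t34.73 th -88.0 [ 0.5599 -0.0488  0.095 ] ft(ccw) 2.7 fr -1.6 fz 1.0
   actual -88.0 r 0.182
 t34.98 th -89.0 [ 0.557  -0.0492  0.095 ] ft(ccw) 4.2 fr -1.6 fz 0.5
   actual -88.9 r 0.182
 t35.23 th -90.0 [ 0.5538 -0.0497  0.0951] ft(ccw) 2.3 fr -1.8 fz 1.0
   actual -90.0 r 0.182
 t35.48 th -91.0 [ 0.5506 -0.0501  0.0951] ft(ccw) 3.5 fr -2.3 f
[... 177 characters left out ...]
3 fr -2.0 fz 1.5
   actual -93.0 r 0.182
 t36.23 th -94.0 [ 0.5411 -0.051   0.095 ] ft(ccw) 3.6 fr -1.0 fz 2.0
   actual -94.0 r 0.182
 t36.48 th -95.0 [ 0.5379 -0.0511  0.095 ] ft(ccw) 3.4 fr -1.7 fz 2.2
   actual -95.0 r 0.182
 t36.73 th -96.0 [ 0.5347 -0.0513  0.095 ] ft(ccw) 4.0 fr -2.5 fz 1.1
   actual -96.0 r 0.182
 t36.98 th -97.0 [ 0.5316 -0.0514  0.095 ] ft(ccw) 4.2 fr -2.9 fz 1.1
   actual -97.0 r 0.182
 t37.23 th -98.0 [ 0.5284 -0.0514  0.095 ] ft(ccw) 4.2 fr -2.7 fz 1.8
   actual -98.0 r 0.182
 t37.48 th -99.0 [ 0.5254 -0.0514  0.095 ] ft(ccw) 3.4 fr -2.8 fz 1.2
   actual -99.0 r 0.182
 t37.73 th -100.0 [ 0.523  -0.0514  0.0951] ft(ccw) 7.2 fr -3.1 fz -1.6
   actual -99.7 r 0.182
```

Force jumped to 7 N at a bearing of -99.7° while the tool lagged. That is a swing of about 47.7° (0.83 rad), inside the expected range. I'll back off, re-zero and touch again to see whether it stalls at the same angle.

Run:
```python
from h import *
def act():
    d=arm.sense()["tool_pos"][:2]-NUT; return np.degrees(np.arctan2(d[1],d[0])-np.arctan2(.0247,.18))
arm.dwell(.2); stt(-99.7,"held"); print(act())
arm.movel([*hp(-99.5,.18,.035),.095],rate=.05); arm.dwell(.4); f0,_=stt(-99.5,"free")
for off in (.0255,.0247,.024,.0235,.023,.0225):
    arm.movel([*hp(-99.5,.18,off),.095],rate=.03); arm.dwell(.2); f,_=stt(-99.5,"off %.4f"%off); print(act(),f-f0)
    if f-f0>6: break
```

```text
held t37.92 th -99.7 [ 0.523  -0.0514  0.0951] ft(ccw) 6.3 fr -3.7 fz -1.8
-99.69454183599268
free t38.71 th -99.5 [ 0.5337 -0.053   0.095 ] ft(ccw) -0.2 fr -0.9 fz -0.4
off 0.0255 t39.38 th -99.5 [ 0.5247 -0.0516  0.0951] ft(ccw) 3.2 fr 0.4 fz -1.2
-99.15393630773858 3.3882602999275298
off 0.0247 t39.83 th -99.5 [ 0.5244 -0.0515  0.0952] ft(ccw) 5.7 fr 0.3 fz -2.3
-99.25954530213382 5.862340965096524
off 0.0240 t40.27 th -99.5 [ 0.524  -0.0515  0.0952] ft(ccw) 5.2 fr 1.1 fz -2.2
-99.38093039796782 5.450369026262104
off 0.0235 t40.73 th -99.5 [ 0.5238 -0.0515  0.0952] ft(ccw) 7.2 fr 0.8 fz -4.4
-99.46572207683784 7.403091337094456
```

It is a hard stall: about 7 N with no advance, where turning took 2–4 N. I'll retreat and inspect.

Run:
```python
from h import *
arm.movel([*hp(-99.5,.18,.045),.095],rate=.08)
arm.movel([*hp(-99.5,.18,.045),.20],rate=.2)
arm.move_to([.40,.35,.28],[180,0,128]); arm.dwell(.3); s=st()
for n in("top","scene"): cv2.imwrite(f"pics/{n}7.png",arm.grab_frame(n)[:,:,::-1])
a=cv2.imread("pics/top7.png")[170:290,185:305]; cv2.imwrite("pics/top7z.png",cv2.resize(a,None,fx=5,fy=5,interpolation=cv2.INTER_CUBIC)[:600])
a=cv2.imread("pics/scene7.png")[150:255,230:370]; cv2.imwrite("pics/scene7z.png",cv2.resize(a,None,fx=5.5,fy=5.5,interpolation=cv2.INTER_CUBIC))
```

```text
t43.73 [0.4004 0.3495 0.2799] fx -0.3 fy 0.2 fz -1.4
```

View pics/top7z.png

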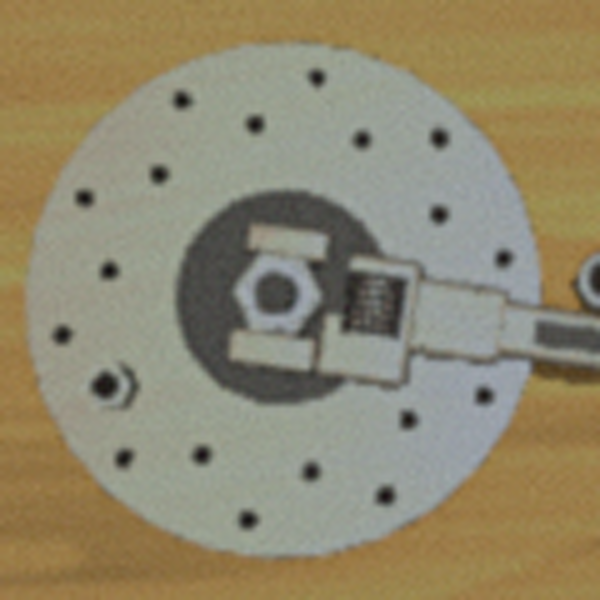

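View pics/scene7z.png

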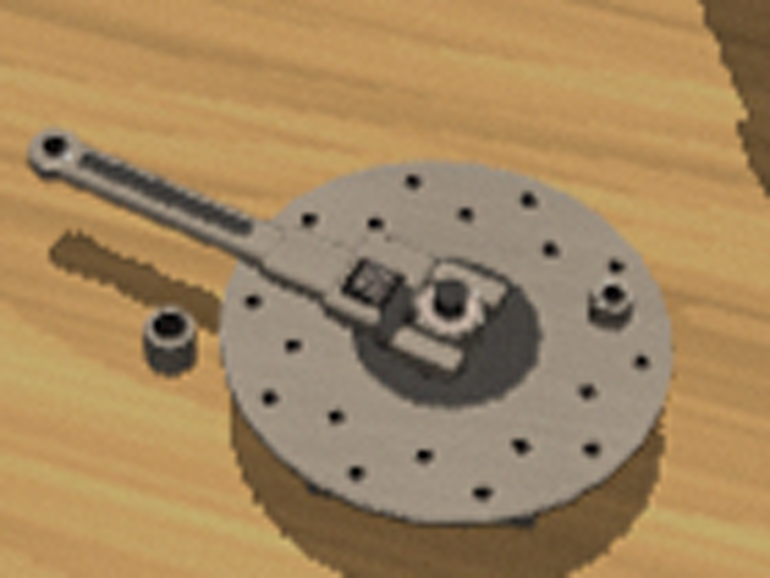

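The wrench lies flat and closed on the nut, and the nut's flats are parallel to the jaws. The lug nut at (115,385) and the socket haven't moved. I'll check the jaw width, the angle and the mouth offset numerically.

```bash
python3 - <<'E'
from h import *
from scipy.ndimage import map_coordinates
M=P("top"); t=cv2.imread("pics/top7.png"); s=cv2.imread("pics/scene7.png")
bt=blobs(t,305,225,345,255,90); bs=blobs(s,234,168,248,184,90); print(bt,bs)
g=t.astype(float).mean(2); best=None
for a in np.arange(75,87,.5):
    e=np.array([np.cos(np.radians(a)),np.sin(np.radians(a))]);f=np.array([-e[1],e[0]])
    ys=np.arange(-.046,.046,.0005); acc=[]
    for x in np.arange(-.010,.017,.001):
        q=M@np.c_[NUT+e*x+f*ys[:,None],np.full(len(ys),.101),np.ones(len(ys))].T; q=q[:2]/q[2]
        acc.append(map_coordinates(g,[q[1],q[0]],order=1))
    d=np.gradient(np.mean(acc,0))
    i=np.argmax(np.where(ys<-.02,d,0)); j=np.argmin(np.where(ys>.02,d,0))
    if best is None or d[i]-d[j]>best[0]: best=(d[i]-d[j],a,ys[i]*1e3,ys[j]*1e3)
print("edge %.1f ang %.1f moving %.1f fixed %.1f width %.1f"%(*best,best[3]-best[2]))
T=lambda u,v:(u/5+185-.4,v/5+170-.4); S=lambda u,v:(u/5.5+230-.41,v/5.5+150-.41)
w=tri(T(374,305),S(373,283)); print("worm",w)
# fix nut-to-worm distance before: ray at .103
print(ray("top",T(374,305),.103), ray("top",T(277,293),.121))
E
python3 - <<'E'
import cv2; a=cv2.imread("pics/top7.png")[210:260,290:350]; cv2.imwrite("pics/h7.png",cv2.resize(a,None,fx=8,fy=8))
E
```

```text
[(np.float64(306.61), np.float64(226.41), 20, [0, 0, 5, 5]), (np.float64(321.5), np.float64(240.27), 116, [0, 12, 33, 8]), (np.float64(343.5), np.float64(243.71), 12, [37, 16, 3, 6]), (np.float64(307.34), np.float64(244.23), 12, [0, 19, 6, 2]), (np.float64(313.72), np.float64(245.08), 6, [7, 20, 4, 2]), (np.float64(332.54), np.float64(248.82), 58, [12, 21, 25, 6])] [(np.float64(239.34), np.float64(175.96), 12, [4, 7, 4, 3]), (np.float64(246.02), np.float64(178.88), 7, [11, 10, 3, 3]), (np.float64(238.08), np.float64(180.86), 5, [2, 12, 5, 2])]
edge 19.1 ang 80.5 moving -33.0 fixed 32.5 width 65.5
worm [0.5237 0.086  0.1019]
[0.5239 0.0852 0.103 ] [0.5295 0.1289 0.121 ]
```

View pics/h7.png

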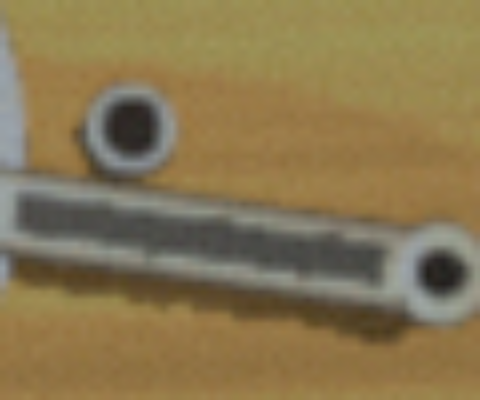

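View pics/top7.png

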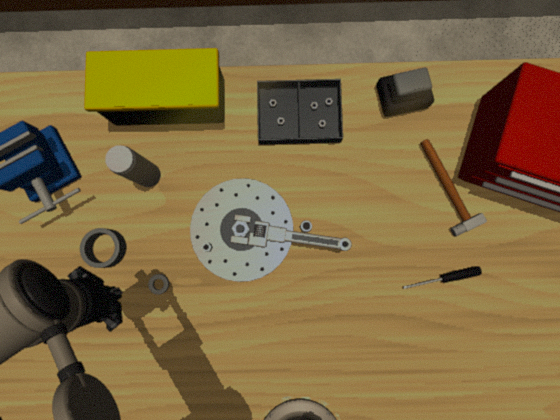

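```bash
python3 -c "
from plant import arm
print(arm.close_job())"
```

```text
the job is handed in; nothing more can be done
None
```

I closed the wrench's jaw snugly on the nut, swung it clockwise to the stop, then backed off and handed the job in at about 44 s. No verdict was reported, so the results below are my own checks.

- **Closing the jaw:** I rubbed the worm with the closed fingers in seven strokes at about 6–13 N. Drag rose from about 5 N and levelled off near 9–10 N, which I read as the finger skidding on a snug jaw. The outer jaw width fell from 70.5 to 65.5 mm and then held. I did not read the opening directly: a hand reading of the picture gave about 36–38 mm. That it is snug rests on the skidding, the steady width and the nut following the wrench.
- **Turning the nut:** I pushed the handle with the fingers through about 47.5° (0.83 rad), which is inside the expected 0.69–0.91. Turning took about 1–4 N, and then it stalled near a bearing of -99.5°. After backing off, a second touch stalled at the same place at about 7 N.
- **Last pictures:** The jaw width is still 65.5 mm and the wrench lies flat with the nut's flats parallel to the jaws. The worm is about 45 mm from the nut axis where 46 is nominal, so the mouth is within about 2 mm. The other things on the bench look unmoved, and the arm was well clear.
- **Checks that fell short:** One measuring script failed on repeated calibration calls and was rerun. My picture after the third rub was blocked by the arm, so I relied on the later ones. The last check with the blob finder did not cleanly separate the handle hole, so the final angle comes from the jaw edges and the tool position.

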